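# Serve the griddle cake with the lifter

## Task

Take the lifter from its board, slide its blade under the large round cake on the griddle, and serve the cake onto the middle of the plate, lying flat and right side up, without dropping it and without touching it with the gripper. Then lay the lifter back with its blade flat on the board; leave the plate, the small square cake, the mug, the tin and the teaspoon where they are.

Things in the scene. Friction and masses are not known exactly. Their poses are not given: they have to be found in the camera images.
- lifter_handle (a point): centre of the handle of the lifter, a cranked steel turner (0.18 kg); x points forward to the blade's front edge, z up when the blade lies flat. The handle is a level dark wooden bar 95 mm long (x), 22 mm wide (y, pinch it across this), 18 mm high; its centre is 45 mm above the blade's underside and 107.5 mm behind the blade's centre. A 20 mm wide shank joins it to the blade's rear edge
- lifter_tip (a point): middle of the blade's square front edge, on the blade's underside, 155 mm ahead of the handle's centre; same axes. A cake on the blade starts to slide when the blade is tipped 11 to 17 degrees (polished steel, friction 0.2 to 0.3)
- lifter_blade (a point): centre of the blade, 1 mm above its underside; same axes. The blade is flat, 95 mm long (x), 80 mm wide (y), 2 mm thick. At the start it lies flat on the board, the handle standing out over the board's near end; set down flat and let go, the lifter balances on its blade
- cake_mid (a point): centre, half-way up, of the large round cake: a stiff brown disc 110 mm across, 16 mm thick, 0.08 to 0.15 kg, z up through its top. Its lower edge is bevelled: the underside is 96 mm across, the full 110 mm is reached 4.5 mm up. It lies in the left or right half of the griddle, 3 to 45 mm short of the back guard; pushed by the blade it slides ahead until the guard stops it
- griddle: electric griddle, 300 mm deep (x, to its back) and 276 mm wide (y), fixed; origin at table height under its centre. The flat deck is 40 mm above the table. The back guard's inner face is 146 mm from the centre in +x, its top 24 mm above the deck; the side guards' inner faces are 134 mm from the centre, their tops 16 mm above the deck; the front (-x) is open
- plate: the round white plate, 210 mm across, loose, 0.55 kg; the origin is the centre of its underside. Its flat floor is 6 mm above the table and about 160 mm across; the sloping rim stands 14 mm high
- board: the light wooden board on which the lifter lies, 180 mm (x) by 140 mm (y), 12 mm thick, fixed; the origin is the centre of its underside
- small_cake: the small square cake, 60 x 60 x 16 mm, on the other half of the griddle, to be left alone; the origin is the centre of its underside
- mug: a blue mug, 82 mm across and 92 mm high, left of the griddle towards the back, to be left alone; the origin is the centre of its underside
- tea_tin: a steel tin, 74 mm across and 110 mm high, right of the griddle towards the back, to be left alone; the origin is the centre of its underside
- teaspoon: a teaspoon 140 mm long lying in front of the griddle, to be left alone; the origin is near its middle, on the table
Mind the look-alikes: they are no part of the job. Leave any red look-alike of the part that bears cake_mid alone. What is shaped like the part that bears lifter_handle but blue is not meant.

How it is judged:
On the way, in this order (a step that is already met when the one before it is completed fails the run):
1. the cake is carried on the lifter, clear of the griddle (height (world z) of cake_mid above 0.07 m and contact force between lifter and cake above 0.2 N and contact force between griddle and cake below 0.05 N), for 0.2 s.
2. the cake lies flat on the middle of the plate and the lifter is clear of it (horizontal distance between cake_mid and plate below 0.03 m and angle between cake_mid's own z axis and vertical below 0.1 rad and height (world z) of cake_mid below 0.02 m and contact force between lifter and cake below 0.05 N), for 0.2 s.
At the end, for the whole second after the job is handed in: cake flat (within 0.1 rad), right side up on the plate's floor, centre within 30 mm of the plate's; lifter's blade flat on the board (within 0.1 rad), its centre within 60 mm of the board's; plate within 40 mm of its start; cake and lifter at rest (horizontal distance between cake_mid and plate below 0.03 m and angle between each of cake_mid, lifter_blade's own z axis and vertical below 0.1 rad and height (world z) of cake_mid below 0.02 m and linear speed of each of cake, lifter below 0.02 m/s and horizontal distance between lifter_blade and board below 0.06 m and height (world z) of lifter_blade between 0.008 and 0.018 m and distance of plate from where it was at the start of the episode below 0.04 m); the robot touches nothing.
It fails at once if the gripper or arm touches the cake (contact force between any of the arm, the fingers and cake above 0.3 N).
It fails at once if the cake is dropped or thrown (faster than 0.9 m/s) (linear speed of cake above 0.9 m/s).
It fails at once if the cake is turned on its edge or over (angle between cake_mid's own z axis and vertical above 0.9 rad).
It fails at once if the small square cake is shifted by more than 20 mm (distance of small_cake from where it was at the start of the episode above 0.02 m).
It fails at once if the mug, tin or teaspoon is shifted by more than 30 mm (distance of any of mug, tea_tin, teaspoon from where it was at the start of the episode above 0.03 m).
It also fails if it takes over 72 s, if anything falls off the work surface, if the arm or the gripper's body presses on something with over 40 N, if the wrist force passes 120 N, or if a joint passes its speed limit or range.

## Robot

A 7-joint arm with a two-finger parallel gripper is mounted at the origin on the work surface. World frame = base frame: x ahead of the robot, y to its left, z up, the work surface at z = 0. Lengths are in m, angles in rad, forces in N, time in s.
With the tool pointing down it reaches from about 0.425 to 1.025 m from the base axis. Payload 3.6 kg.
Tool frame: the origin (TCP) lies on the centre line of the jaws, within the pads' length; the fingertips stand 22 mm ahead of it and the grasp point (between the pads) lies 3 mm ahead of it (robot.finger_overhang is the z of the fingertips in the tool frame, in m); z points along the fingers, y is the line along which they close (so a half turn about z gives the same grasp; the last joint's range is limited). The gripper opens to 85 mm and grips with 20 to 120 N. Pads are 22 mm wide; open, the fingers measure 114 mm over their backs; the gripper's body (76 mm by 85 mm) begins 54 mm behind the grasp point. The pads swing forward as they close: fully open they stand 13 mm farther back than shut.
Start: joints at [1.028, 0.591, 0.048, 1.609, -0.033, 0.943, -0.034], TCP at [0.315, -0.653, 0.253] pointing down, gripper open.
Joint ranges: [-2.69, 2.69], [-0.47, 2.24], [-1.27, 1.36], [0.19, 2.51], [-1.53, 4.68], [0.08, 2.07], [-3.09, 3.09]. Speed limits (rad/s): [2.57, 2.57, 3.14, 3.14, 3.14, 3.14, 3.14].

## Interface

Orientations are given as a rotation vector (axis times angle).
In Python, from station import robot gives the robot as it stands. The module is installed in compiled form; this text tells all that it offers.
- The arm moves only by the tool arm_command, never from a script. Its argument "deltas" is a list of rows, each a list of 3 entries, a list of its own where there are three numbers: the turn, a rotation vector about the world's x, y, z in degrees, then the shift along the world's x, y, z in m, then the finger opening in m, from 0 to 0.0854. A call has 1 to 10 rows; each row shifts and turns the commanded pose from where the row before left it; what a row does not reach is not made up. A row lasts 1/12 s, in which the tool goes at most 41.7 mm and 7.16 degrees, less where a joint would pass 70% of its speed; a pose out of reach is approached as far as the arm can. A call with a gripper value outside its range is refused whole. The fingers move at their own pace and stop on an object; the grip force is fixed at half the most. Time passes only in rows, so rows that do not move let the fingers close. It gives the time, the measured TCP pose, the force, the opening and the grip force at its end, in the units of the state.
- robot.get_state(): the state, without advancing time (a new reading comes with each control period).
- robot.read_camera(name): name is "side" or "top"; returns a dict with "frame" (400x640x3 uint8, red, green, blue), "depth" (400x640 float32, m along the optical axis (not along the pixel's ray), 0 where there is no reading), "fx", "fy", "cx", "cy" (pixels), "k1" (the pictures are not rectified: a ray, as slopes to the right and down, at radius r is drawn at 1 + k1 r^2 times it, then the intrinsics apply), "R" (3x3) and "t" (3): a world point X has camera coordinates R X + t. Camera axes: x right, y down, z forward; pixel columns grow to the right and rows downward; lengths in m; the calibration is good to about 2 mm. A picture is of the moment at which its call begins.
- robot.job_done(): hands the job in; it is judged then, once.
The state is a dict: "t": time; "joint_pos": joint angles; "qd": joint speeds; "tau": joint torques, N m; "tcp_pos": TCP position; "tcp_rot": TCP orientation; "contact_force": force on the tool from outside, world axes, zero at the start; "torque": the same for the moment, N m; "finger_gap": opening from 0.0 (shut) to 1.0 (fully open); "gripper_force": force on a finger pad.
Only numpy, scipy, OpenCV 4.12 (cv2) and the standard library are available. Lean on these libraries where they do the work, as an engineer would, in place of code of your own. Each camera call takes 0.05 s, during which the arm holds its last target. There are 200 camera calls.

## Working session

There is one attempt and no reset: what is moved stays moved. The work goes in short steps, Python scripts to look and compute and a tool call to move; the robot and the scene stay as the last step left them, time stands still between calls to the robot, and variables do not carry over. Pictures are saved under pics/ and viewed, at most 10 in all, crops included, and the job is handed in when it is done.

Besides the shell and the picture viewer there is one more tool, called after "Request:" as name(argument=value, ...) on one line, values as JSON. arm_command: Moves the arm, as the interface text tells. Its arguments: {"type":"object","properties":{"deltas":{"type":"array","items":{"type":"array"}}},"required":["deltas"]}

```bash
mkdir -p pics; cat > h.py <<'E'
import numpy as np, cv2
from station import robot
def shot(n,save=None):
    c=robot.read_camera(n)
    if save: cv2.imwrite('pics/'+save,c['frame'][:,:,::-1])
    return c
def cloud(c):
    h,w=c['depth'].shape
    K=np.array([[c['fx'],0,c['cx']],[0,c['fy'],c['cy']],[0,0,1.]])
    v,u=np.mgrid[0:h,0:w]
    p=np.stack([u,v],-1).reshape(-1,1,2).astype(np.float64)
    s=cv2.undistortPoints(p,K,np.array([c['k1'],0,0,0.])).reshape(h,w,2)
    d=np.dstack([s,np.ones((h,w))])
    P=(d*c['depth'][...,None]-c['t'])@c['R']   # R^T (x-t)
    C=-np.asarray(c['R']).T@c['t']
    return P,d@c['R'],C
def onplane(ray,C,z): return C+ray*((z-C[2])/ray[...,2:3])
E
python3 - <<'E'
from h import *
for n in('top','side'):
    c=shot(n,n+'0.png'); P,r,C=cloud(c); print(n,C,c['k1'],c['fx']); np.savez(n+'0.npz',P=P,r=r,C=C,f=c['frame'],d=c['depth'])
s=robot.get_state(); print(s['t'],s['tcp_rot'],s['tcp_pos'],s['finger_gap'],robot.finger_overhang)
E
```

```text
top [0.41909995 0.03643384 1.25868886] -0.10487082133050961 432.2006467631136
side [0.0657899  0.46049489 0.82872411] -0.029220858902766034 392.71524347587535
0.1 [-3.06052352e+00 -7.00309401e-01  9.53818298e-04] [ 0.31489732 -0.65225418  0.25224367] 1.001306232946591 0.022
```

View pics/top0.png

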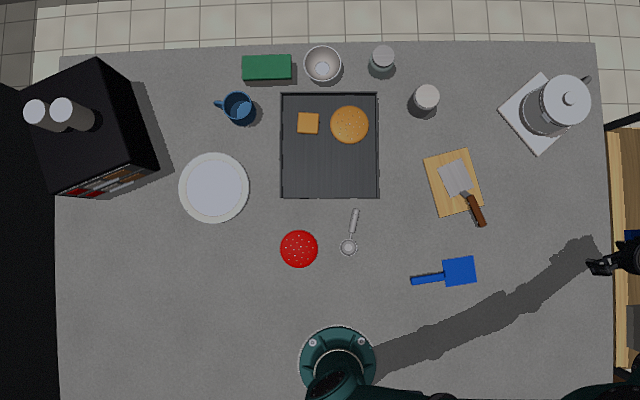

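View pics/side0.png

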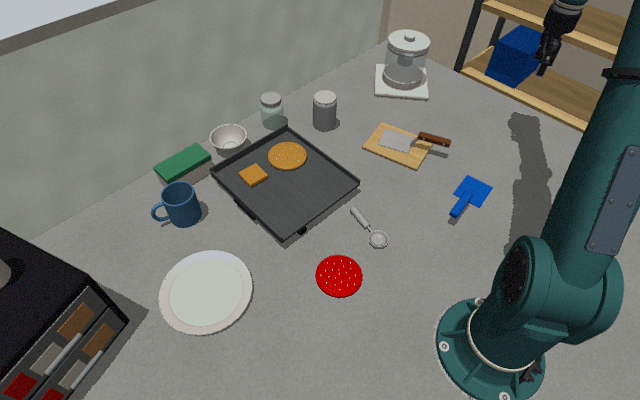

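The top view looks straight down, with +x up and +y left. The large cake is at (349,124) in the right half of the griddle and the small cake at (308,123). The plate is at (214,187), the board with the lifter at (453,183) and its handle at (476,210). The teaspoon is at (350,235). The red disc and blue turner are the look-alikes.

```bash
python3 - <<'E'
from h import *
D=np.load('top0.npz');P,r,C,f=D['P'],D['r'],D['C'],D['f']
hsv=cv2.cvtColor(f,cv2.COLOR_RGB2HSV)
def comp(m,seed,box=None):
    if box is not None:
        b=np.zeros_like(m);x0,y0,x1,y1=box;b[y0:y1,x0:x1]=1;m=m&b
    n,l=cv2.connectedComponents(m.astype(np.uint8)); return l==l[seed[1],seed[0]]
H,S,V=[hsv[...,i].astype(int) for i in range(3)]
def rep(name,m,z):
    q=onplane(r[m],C,z)[:,:2]; rect=cv2.minAreaRect((q*1000).astype(np.float32))
    print(name,m.sum(),'z~%.4f'%np.median(P[m][:,2]),'mean',q.mean(0).round(4),'rect',np.round(rect,1) if 0 else [np.round(a,1) for a in rect]);return q
print(hsv[124,349],hsv[187,214],hsv[165,453],hsv[160,435],hsv[210,476],hsv[195,320],hsv[145,320])
rep('cake',comp((S>110)&(V>100),(349,124)),.053)
rep('small',comp((S>110)&(V>100),(308,123)),.056)
rep('plate',comp((S<40)&(V>140),(214,187)),.012)
rep('handle',comp((S>90)&(V<150)&(H<20),(476,210),(455,180,500,240)),.066)
bl=comp((S<40)&(V>140),(453,172),(430,145,480,205)); rep('blade',bl,.014)
bo=((S>60)&(V>140))|bl;rep('board',comp(bo,(435,160),(415,140,495,225)),.012)
g=comp((V<95)&(S<70),(320,180),(270,85,390,205));rep('griddle',g,.04)
rep('griddle@.06',g,.06)
# heights: deck, table
for u,v in[(330,170),(300,170),(230,300),(349,124),(476,210),(456,175),(281,150),(378,150),(330,93)]:print((u,v),P[v-1:v+2,u-1:u+2].reshape(-1,3).mean(0).round(4))
for nm,b in[('spoon',(335,205,365,260)),]:
    x0,y0,x1,y1=b; m=np.zeros(V.shape,bool);m[y0:y1,x0:x1]=(P[y0:y1,x0:x1,2]>.004); rep(nm,m,.005)
E
```

```text
[130  16 145] [115  16 172] [165   4 143] [ 18 110 162] [ 11 171  88] [113  13  80] [113  14  75]
cake 249158 z~-0.0004 mean [0.4809 0.0443] rect [array([491.2,  44.1]), array([2036.2, 1242.9]), np.float64(88.3)]
small 430 z~0.0557 mean [0.696  0.0665] rect [array([696.2,  66.6]), array([58.7, 58.9]), np.float64(83.9)]
plate 3953 z~0.0074 mean [0.5234 0.3485] rect [array([524. , 349.1]), array([207.6, 206.9]), np.float64(30.7)]
handle 314 z~0.0648 mean [ 0.4377 -0.3941] rect [array([ 440.4, -392.7]), array([111.4,  34.9]), np.float64(27.9)]
blade 432 z~0.0139 mean [ 0.5396 -0.3466] rect [array([ 533.4, -359.5]), array([93.1, 79.2]), np.float64(22.2)]
board 2122 z~0.0121 mean [ 0.5238 -0.346 ] rect [array([ 520.5, -353.5]), array([176.8, 138.2]), np.float64(14.0)]
griddle 8907 z~0.0402 mean [0.6214 0.0118] rect [array([636. ,   7.5]), array([284.6, 309.2]), np.float64(88.5)]
griddle@.06 8907 z~0.0402 mean [0.6181 0.0122] rect [array([632.4,   8. ]), array([279.9, 304.1]), np.float64(88.5)]
(330, 170) [0.5611 0.0063 0.0391]
(300, 170) [0.5633 0.0914 0.0405]
(230, 300) [1.944e-01 3.068e-01 2.000e-04]
(349, 124) [ 0.6884 -0.0507  0.056 ]
(476, 210) [ 0.4354 -0.3977  0.0662]
(456, 175) [ 0.5399 -0.362   0.0138]
(281, 150) [0.5991 0.1316 0.1789]
(378, 150) [ 0.618 -0.135  0.019]
(330, 93) [7.797e-01 2.000e-04 5.550e-02]
spoon 407 z~0.0130 mean [ 0.3788 -0.048 ] rect [array([382.1, -45.8]), array([ 83.9, 153.4]), np.float64(88.2)]
```

```bash
python3 - <<'E'
from h import *
for n,z0 in(('top',0),('side',0)):
    D=np.load(n+'0.npz');P,r,C,f=D['P'],D['r'],D['C'],D['f']
    X,Y,Z=P[...,0],P[...,1],P[...,2]
    def rect(nm,m,z=None):
        q=(P[m] if z is None else onplane(r[m],C,z))[:,:2]*1000
        rc=cv2.minAreaRect(q.astype(np.float32)); print(n,nm,m.sum(),'mean',q.mean(0).round(1),[np.round(a,1) for a in rc])
        return q
    box=lambda a,b,c,d:(X>a)&(X<b)&(Y>c)&(Y<d)
    hsv=cv2.cvtColor(f,cv2.COLOR_RGB2HSV);S=hsv[...,1].astype(int)
    er=lambda m:cv2.erode(m.astype(np.uint8),np.ones((2,2)))>0
    q=rect('cake',box(.6,.76,-.125,.02)&(Z>.050)&(Z<.062),.056)
    print('  circ',[np.round(a,1) for a in [cv2.minEnclosingCircle(q.astype(np.float32))]][0] if 0 else cv2.minEnclosingCircle(q.astype(np.float32)))
    q=rect('handle',box(.36,.52,-.46,-.34)&(Z>.06)&(Z<.072),.066)
    l=cv2.fitLine(q.astype(np.float32),cv2.DIST_L2,0,.01,.01).ravel();print('  line yaw',np.degrees(np.arctan2(l[1],l[0])))
    q=rect('blade',box(.45,.62,-.46,-.26)&(S<50)&(Z>.008)&(Z<.02)&(hsv[...,2]>120),.014)
    m=box(.46,.8,-.16,.18)&(Z>.036)&(Z<.044); rect('deck',m,.04)
    m=box(.72,.82,-.12,.13)&(Z>.060)&(Z<.070); q=rect('backguard',m,.064)
    l=cv2.fitLine(q.astype(np.float32),cv2.DIST_L2,0,.01,.01).ravel();print('  yaw',np.degrees(np.arctan2(l[1],l[0])))
    rect('board',box(.4,.65,-.47,-.24)&(Z>.008)&(Z<.018))
    rect('spoon',box(.3,.47,-.1,.01)&(Z>.004)&(Z<.03)); 
E
```

```text
top cake 1085 mean [687.8 -51.1] [array([679.4, -71.7]), array([154.8, 107.3]), np.float64(68.3)]
  circ ((665.7216186523438, -71.22109985351562), 83.46468353271484)
top handle 271 mean [ 434.1 -398.6] [array([ 433.6, -398.5]), array([96.1, 24.2]), np.float64(23.4)]
  line yaw 23.04875
top blade 828 mean [ 533.5 -359.2] [array([ 507.6, -374.6]), array([155.2,  87.1]), np.float64(24.5)]
top deck 7339 mean [617.5  15.6] [array([632.9,   9.6]), array([269.8, 297.4]), np.float64(88.6)]
top backguard 149 mean [779.7  -3.6] [array([752.7,   5.2]), array([246.2,  60.8]), np.float64(88.6)]
  yaw 88.843834
top board 2512 mean [ 522.8 -350.6] [array([ 533.5, -335.8]), array([213. , 172.3]), np.float64(13.2)]
top spoon 428 mean [379.6 -46.6] [array([385.7, -44.4]), array([108.5, 164.6]), np.float64(89.6)]
side cake 828 mean [683.8 -48.4] [array([676.6, -69.5]), array([156. , 110.2]), np.float64(67.6)]
  circ ((663.2670288085938, -66.320556640625), 83.85283660888672)
side handle 191 mean [ 433.2 -397.2] [array([ 433.6, -396.1]), array([91.9, 28.3]), np.float64(23.1)]
  line yaw 21.778868
side blade 541 mean [ 533.6 -357.4] [array([ 552.9, -354.3]), array([151.6, 103.5]), np.float64(30.3)]
side deck 6833 mean [609.4  20.1] [array([633.7,  10.4]), array([279. , 306.7]), np.float64(89.0)]
side backguard 166 mean [780.8  11.1] [array([779.9,   5.6]), array([249.3,   9.7]), np.float64(88.4)]
  yaw 88.540535
side board 1755 mean [ 519.4 -347.4] [array([ 521.7, -353.8]), array([180.1, 144.4]), np.float64(13.6)]
side spoon 396 mean [377.8 -49.1] [array([381.4, -56. ]), array([ 51.8, 136.1]), np.float64(68.0)]
```

Request:
arm_command(deltas=[[[0,0,-0.28],[0.0119,0.0255,-0.009],0.085],[[0,0,-0.28],[0.0119,0.0255,-0.009],0.085],[[0,0,-0.28],[0.0119,0.0255,-0.009],0.085],[[0,0,-0.28],[0.0119,0.0255,-0.009],0.085],[[0,0,-0.28],[0.0119,0.0255,-0.009],0.085],[[0,0,-0.28],[0.0119,0.0255,-0.009],0.085],[[0,0,-0.28],[0.0119,0.0255,-0.009],0.085],[[0,0,-0.28],[0.0119,0.0255,-0.009],0.085],[[0,0,-0.28],[0.0119,0.0255,-0.009],0.085],[[0,0,-0.28],[0.0119,0.0255,-0.009],0.085]])

```text
t: 0.93
tcp_pos: [0.4344, -0.3964, 0.1626]
tcp_rot: [-3.078, -0.625, 0.001]
contact_force: [1.2, -0.1, 0.0]
finger_gap: 0.996
gripper_force: 0.0
```

Request:
arm_command(deltas=[[[0,0,0],[0,0,-0.02],0.085],[[0,0,0],[0,0,-0.02],0.085],[[0,0,0],[0,0,-0.02],0.085],[[0,0,0],[0,0,-0.02],0.085],[[0,0,0],[0,0,-0.012],0.085],[[0,0,0],[0,0,0],0.085]])

```text
t: 1.43
tcp_pos: [0.4327, -0.3965, 0.0686]
tcp_rot: [-3.074, -0.625, 0.005]
contact_force: [-0.9, 0.0, -0.5]
finger_gap: 0.995
gripper_force: 0.0
```

Request:
arm_command(deltas=[[[0,0,0],[0.001,-0.001,-0.009],0.085],[[0,0,0],[0,0,0],0.04],[[0,0,0],[0,0,0],0.03],[[0,0,0],[0,0,0],0.02],[[0,0,0],[0,0,0],0.0],[[0,0,0],[0,0,0],0.0],[[0,0,0],[0,0,0],0.0],[[0,0,0],[0,0,0],0.0],[[0,0,0],[0,0,0],0.0],[[0,0,0],[0,0,0],0.0]])

```text
t: 2.27
tcp_pos: [0.4354, -0.3993, 0.0628]
tcp_rot: [3.078, 0.625, 0.001]
contact_force: [-0.5, -0.0, 5.6]
finger_gap: 0.249
gripper_force: 64.1
```

Request:
arm_command(deltas=[[[0,0,0],[0,0,0.006],0.0],[[0,0,0],[0,0,0.012],0.0],[[0,0,0],[0,0,0.016],0.0],[[0,0,0],[0,0,0.02],0.0],[[0,0,0],[0,0,0.02],0.0],[[0,0,0],[0,0,0.012],0.0],[[0,0,0],[0,0,0.006],0.0],[[0,0,0],[0,0,0],0.0]])

```text
t: 2.93
tcp_pos: [0.4357, -0.3993, 0.1558]
tcp_rot: [3.077, 0.625, 0.002]
contact_force: [-0.7, -0.2, -2.0]
finger_gap: 0.245
gripper_force: 63.2
```

```bash
cat >> h.py <<'E'
from scipy.spatial.transform import Rotation as Ro
def blade():
    """fit plane to lifter blade from both cameras, lifter coordinates from the tool pose"""
    s=robot.get_state(); R=Ro.from_rotvec(s['tcp_rot']).as_matrix(); p=np.array(s['tcp_pos'])
    fx,fy=R[:,0],-R[:,1]; fz=-R[:,2]   # lifter axes if held straight
    B=np.stack([fx,fy,fz])
    for n in('top','side'):
        P,r,C=cloud(shot(n)); q=(P.reshape(-1,3)-p)@B.T; q=q[P[...,2].ravel()>.003]
        m=(q[:,0]>.066)&(q[:,0]<.165)&(abs(q[:,1])<.05)&(q[:,2]<-.02)&(q[:,2]>-.085); q=q[m]
        if len(q)<30: print(n,'few',len(q)); continue
        for _ in range(3):
            A=np.c_[q[:,:2],np.ones(len(q))]; k,*_=np.linalg.lstsq(A,q[:,2],rcond=None)
            e=q[:,2]-A@k; q=q[abs(e)<max(.002,2*e.std())]
        rc=cv2.minAreaRect((q[:,:2]*1000).astype(np.float32))
        print(n,len(q),'slope deg x,y',np.degrees(np.arctan(k[:2])).round(2),'top z at x=.1075: %.4f'%(k@[.1075,0,1]),'std %.4f'%e.std(),[np.round(a,1) for a in rc],'xmax %.4f'%np.percentile(q[:,0],99),'y mean %.4f'%q[:,1].mean())
    print('tcp',p.round(4),'fx',fx.round(3),'fz',fz.round(3),'t',s['t'],s['contact_force'])
E
python3 -c "
from h import *
blade()"
```

```text
top 798 slope deg x,y [-0.14  0.14] top z at x=.1075: -0.0499 std 0.0017 [array([108.8,  -1. ]), array([85.6, 81.4]), np.float64(0.6)] xmax 0.1509 y mean 0.0002
side 460 slope deg x,y [0.16 0.87] top z at x=.1075: -0.0510 std 0.0012 [array([109.3,   0.5]), array([81.2, 86.9]), np.float64(89.8)] xmax 0.1524 y mean 0.0024
tcp [ 0.4357 -0.3993  0.1558] fx [0.921 0.39  0.001] fz [-0.002  0.002  1.   ] t 2.9333 [-0.70132742 -0.2371608  -1.99569274]
```

Request:
arm_command(deltas=[[[0,0,-1.2],[0.0,0.008,0],0.0],[[0,0,-1.2],[0.0,0.016,0],0.0],[[0,0,-1.2],[0.0,0.02,0],0.0],[[0,0,-1.2],[0.0,0.02,0],0.0],[[0,0,-1.2],[0.0,0.02,0],0.0],[[0,0,-1.2],[0.0,0.02,0],0.0],[[0,0,-1.2],[0.0,0.02,0],0.0],[[0,0,-1.2],[0.0,0.02,0],0.0],[[0,0,-1.2],[0.0,0.02,0],0.0],[[0,0,-1.2],[0.0,0.02,0],0.0]])

```text
t: 3.87
tcp_pos: [0.4342, -0.2135, 0.1531]
tcp_rot: [-3.126, -0.299, 0.004]
contact_force: [0.4, 0.2, -1.8]
finger_gap: 0.244
gripper_force: 63.0
```

Request:
arm_command(deltas=[[[0,0,-1.2],[0.0,0.02,0],0.0],[[0,0,-1.2],[0.0,0.02,0],0.0],[[0,0,-1.2],[0.0,0.02,0],0.0],[[0,0,-1.2],[0.0,0.02,0],0.0],[[0,0,-1.2],[0.0,0.02,0],0.0],[[0,0,-1.2],[0.001,0.02,0],0.0],[[0,0,-1.2],[0.001,0.02,0],0.0],[[0,0,-1.2],[0.001,0.016,0],0.0],[[0,0,-1.2],[0.001,0.011,0],0.0],[[0,0,-1.5],[0.001,0.004,0],0.0]])

```text
t: 4.7
tcp_pos: [0.4393, -0.0415, 0.1533]
tcp_rot: [-3.141, 0.033, 0.005]
contact_force: [0.2, -0.5, -2.2]
finger_gap: 0.245
gripper_force: 63.1
```

Request:
arm_command(deltas=[[[0,0,0],[0,0,-0.006],0.0],[[0,0,0],[0,0,-0.01],0.0],[[0,0,0],[0,0,-0.015],0.0],[[0,0,0],[0,0,-0.01],0.0],[[0,0,0],[0,0,-0.005],0.0],[[0,0,0],[0,0,0],0.0]])

```text
t: 5.2
tcp_pos: [0.439, -0.0444, 0.1067]
tcp_rot: [3.141, -0.037, -0.006]
contact_force: [0.2, -0.4, -2.6]
finger_gap: 0.239
gripper_force: 63.1
```

```bash
python3 -c "
from h import *
blade()
for n in('top','side'):
    c=shot(n,n+'1.png');P,r,C=cloud(c);X,Y,Z=P[...,0],P[...,1],P[...,2]
    m=(X>.625)&(X<.76)&(Y>-.115)&(Y<.012)&(Z>.052)&(Z<.060)
    k,l,st,ce=cv2.connectedComponentsWithStats(m.astype(np.uint8)); i=1+st[1:,4].argmax()
    q=(onplane(r[l==i],C,.056)[:,:2]*1000).astype(np.float32);print(n,len(q),q.mean(0),cv2.minAreaRect(q))
"
```

```text
top 979 slope deg x,y [-6.9   0.66] top z at x=.1075: -0.0510 std 0.0055 [array([115. ,  -0.3]), array([96.9, 98.3]), np.float64(89.7)] xmax 0.1639 y mean 0.0001
side 878 slope deg x,y [ -1.84 -10.24] top z at x=.1075: -0.0508 std 0.0060 [array([114.9,   4.4]), array([91.6, 98.3]), np.float64(89.3)] xmax 0.1600 y mean 0.0120
tcp [ 0.439  -0.0444  0.1067] fx [ 1.    -0.024 -0.004] fz [0.004 0.    1.   ] t 5.2 [ 0.17793843 -0.44535005 -2.63895704]
top 922 [688.78375  -49.884037] ((688.905517578125, -49.947120666503906), (102.33456420898438, 102.36357116699219), 18.165016174316406)
side 721 [686.6827  -47.53121] ((687.0325927734375, -48.28578567504883), (102.44300842285156, 104.1971435546875), 83.71849822998047)
```

Request:
arm_command(deltas=[[[0,0.5,0],[0,0,-0.003],0.0],[[0,0.5,0],[0,0,-0.003],0.0],[[0,0.5,0],[0,0,-0.003],0.0],[[0,0,0],[0,0,0],0.0]])

```text
t: 5.73
tcp_pos: [0.4407, -0.0438, 0.0989]
tcp_rot: [3.141, -0.036, -0.042]
contact_force: [0.3, 0.3, -2.3]
finger_gap: 0.247
gripper_force: 63.1
```

Request:
arm_command(deltas=[[[0,0,0],[0,0,-0.001],0.0],[[0,0,0],[0,0,0],0.0]])

```text
t: 5.9
tcp_pos: [0.4402, -0.0439, 0.0981]
tcp_rot: [3.141, -0.036, -0.042]
contact_force: [-0.1, 0.5, -3.1]
finger_gap: 0.246
gripper_force: 63.1
```

Request:
arm_command(deltas=[[[0,0,0],[0,0,-0.001],0.0],[[0,0,0],[0,0,0],0.0]])

```text
t: 6.07
tcp_pos: [0.4401, -0.0439, 0.0972]
tcp_rot: [3.141, -0.036, -0.041]
contact_force: [0.5, -0.3, -1.9]
finger_gap: 0.245
gripper_force: 63.1
```

Request:
arm_command(deltas=[[[0,0,0],[0,0,-0.001],0.0],[[0,0,0],[0,0,0],0.0]])

```text
t: 6.23
tcp_pos: [0.4401, -0.0439, 0.0962]
tcp_rot: [3.141, -0.036, -0.041]
contact_force: [-0.5, -0.9, -1.1]
finger_gap: 0.249
gripper_force: 63.1
```

Request:
arm_command(deltas=[[[0,0,0],[0,0,-0.001],0.0],[[0,0,0],[0,0,0],0.0]])

```text
t: 6.4
tcp_pos: [0.4402, -0.0439, 0.0952]
tcp_rot: [3.141, -0.036, -0.041]
contact_force: [-0.1, 0.3, -1.8]
finger_gap: 0.245
gripper_force: 63.2
```

Request:
arm_command(deltas=[[[0,0,0],[0,0,-0.001],0.0],[[0,0,0],[0,0,0],0.0]])

```text
t: 6.57
tcp_pos: [0.4403, -0.0439, 0.0943]
tcp_rot: [3.141, -0.036, -0.041]
contact_force: [-0.5, -0.2, 1.3]
finger_gap: 0.242
gripper_force: 63.4
```

Request:
arm_command(deltas=[[[0,0,0],[0.006,0,0],0.0],[[0,0,0],[0.008,0,0],0.0],[[0,0,0],[0.008,-0.001,0],0.0],[[0,0,0],[0.008,0,0],0.0],[[0,0,0],[0.008,0,0],0.0],[[0,0,0],[0.006,0,0],0.0],[[0,0,0],[0.004,0,0],0.0],[[0,0,0],[0,0,0],0.0]])

```text
t: 7.23
tcp_pos: [0.49, -0.0448, 0.0943]
tcp_rot: [3.141, -0.036, -0.038]
contact_force: [1.4, -0.9, 0.1]
finger_gap: 0.242
gripper_force: 63.4
```

Request:
arm_command(deltas=[[[0,0,0],[0.004,0,0],0.0],[[0,0,0],[0.006,0,0],0.0],[[0,0,0],[0.006,-0.001,0],0.0],[[0,0,0],[0.006,0,0],0.0],[[0,0,0],[0.006,0,0],0.0],[[0,0,0],[0.006,0,0],0.0],[[0,0,0],[0.004,0,0],0.0],[[0,0,0],[0,0,0],0.0]])

```text
t: 7.9
tcp_pos: [0.5282, -0.0458, 0.0944]
tcp_rot: [3.141, -0.036, -0.037]
contact_force: [1.6, 1.3, -0.9]
finger_gap: 0.243
gripper_force: 63.4
```

```bash
cat >> h.py <<'E'
def cake(z=.056,save=None,lo=.045,hi=.085):
    for n in('top','side'):
        c=shot(n,None);P,r,C=cloud(c);X,Y,Z=P[...,0],P[...,1],P[...,2]
        hs=cv2.cvtColor(c['frame'],cv2.COLOR_RGB2HSV)
        m=(X>.3)&(X<.8)&(Y>-.3)&(Y<.6)&(Z>lo)&(Z<hi)&(hs[...,0]<25)&(hs[...,1]>110)&(hs[...,2]>90)
        k,l,st,ce=cv2.connectedComponentsWithStats(m.astype(np.uint8)); i=1+st[1:,4].argmax()
        pp=P[l==i]; g=pp-pp.mean(0); k,*_=np.linalg.lstsq(np.c_[g[:,:2],np.ones(len(g))],g[:,2],rcond=None)
        rc=cv2.minAreaRect((pp[:,:2]*1000).astype(np.float32))
        print('cake',n,len(pp),'mean',pp.mean(0).round(4),'slope deg',np.degrees(np.arctan(k[:2])).round(1),[np.round(a,1) for a in rc])
        if save and n==save[0]:
            x,y,w,h=st[i,:4]; x0,y0=max(0,x-60),max(0,y-60)
            cv2.imwrite('pics/'+save[1],cv2.resize(c['frame'][y0:y+h+60,x0:x+w+90,::-1],None,fx=3,fy=3)[:600,:800])
E
python3 -c "
from h import *
cake(save=('side','c1.png'))"
```

```text
cake top 1101 mean [ 0.7212 -0.0512  0.0556] slope deg [-0.9  0.1] [array([722.6, -51.4]), array([106.9, 109.1]), np.float64(24.1)]
cake side 806 mean [ 0.7171 -0.0461  0.0552] slope deg [ 0.2 -1.2] [array([720.6, -50. ]), array([106.3, 105.7]), np.float64(49.4)]
```

View pics/c1.png

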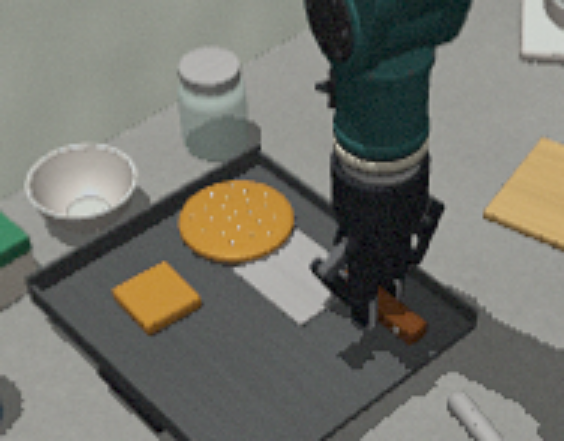

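The crop shows the cake flat at (237,220) against the back guard. The blade at (290,275) is lined up squarely just at its edge.

Request:
arm_command(deltas=[[[0,0,0],[0.002,0,-0.0005],0.0],[[0,0,0],[0.003,0,0],0.0],[[0,0,0],[0.004,0,0],0.0],[[0,0,0],[0.004,0,0],0.0],[[0,0,0],[0.004,-0.001,0],0.0],[[0,0,0],[0.004,0,0],0.0],[[0,0,0],[0.003,0,0],0.0],[[0,0,0],[0,0,0],0.0]])

```text
t: 8.67
tcp_pos: [0.5516, -0.047, 0.0939]
tcp_rot: [3.141, -0.036, -0.038]
contact_force: [1.1, -1.3, 0.6]
finger_gap: 0.245
gripper_force: 63.5
```

```bash
python3 -c "
from h import *
cake()"
```

```text
cake top 1065 mean [ 0.7229 -0.0516  0.056 ] slope deg [-1.6  0.2] [array([724.9, -52.3]), array([108.3, 105.2]), np.float64(88.1)]
cake side 793 mean [ 0.7171 -0.0466  0.0557] slope deg [ 0. -1.] [array([721.1, -49.5]), array([108.1, 106. ]), np.float64(42.3)]
```

Request:
arm_command(deltas=[[[0,0,0],[0.003,0,0],0.0],[[0,0,0],[0.004,0,0],0.0],[[0,0,0],[0.005,0,0],0.0],[[0,0,0],[0.005,0,0],0.0],[[0,0,0],[0.005,-0.001,0],0.0],[[0,0,0],[0.005,0,0],0.0],[[0,0,0],[0.005,0,0],0.0],[[0,0,0],[0.005,0,0],0.0],[[0,0,0],[0.003,0,0],0.0],[[0,0,0],[0,0,0],0.0]])

```text
t: 9.6
tcp_pos: [0.5918, -0.0479, 0.0939]
tcp_rot: [3.141, -0.036, -0.038]
contact_force: [0.3, -0.0, 0.6]
finger_gap: 0.248
gripper_force: 63.5
```

```bash
python3 -c "
from h import *
cake(save=('side','c2.png'))"
```

```text
cake top 618 mean [ 0.7397 -0.0489  0.0565] slope deg [-1.8 -0.6] [array([736.7, -48.6]), array([ 78.1, 108.6]), np.float64(20.0)]
cake side 697 mean [ 0.7228 -0.0444  0.0566] slope deg [ 0.3 -1.5] [array([727.9, -47.3]), array([ 94.4, 107.6]), np.float64(40.8)]
```

View pics/c2.png

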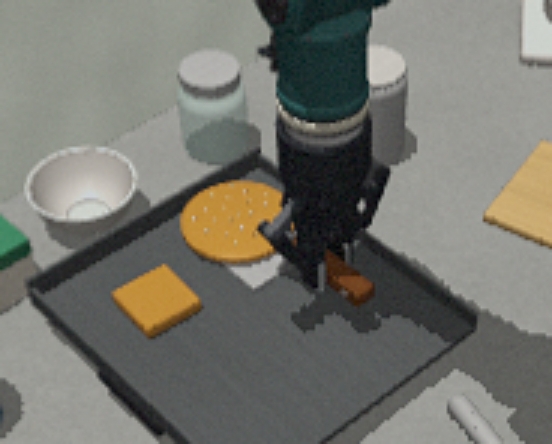

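The blade is sliding under the cake at (237,220), which stays against the guard, and only the rear of the blade at (255,275) still shows. I push the last stretch, then tip the blade up slightly and lift.

Request:
arm_command(deltas=[[[0,0,0],[0.003,0,0],0.0],[[0,0,0],[0.005,0,0],0.0],[[0,0,0],[0.005,0,0],0.0],[[0,0,0],[0.005,-0.001,0],0.0],[[0,0,0],[0.004,0,0],0.0],[[0,0,0],[0.001,0,0],0.0],[[0,0,0],[0,0,0],0.0]])

```text
t: 10.28
tcp_pos: [0.6099, -0.0492, 0.0931]
tcp_rot: [-3.141, 0.038, 0.054]
contact_force: [-6.7, 0.3, 4.9]
finger_gap: 0.242
gripper_force: 64.1
```

Request:
arm_command(deltas=[[[0,-0.5,0],[0,0,0],0.0],[[0,-0.5,0],[0,0,0],0.0],[[0,-0.5,0],[0,0,0.001],0.0],[[0,-0.5,0],[0,0,0.002],0.0],[[0,-0.5,0],[0,0,0.003],0.0],[[0,-0.5,0],[0,0,0.004],0.0],[[0,-0.5,0],[0,0,0.004],0.0],[[0,-0.5,0],[0,0,0.004],0.0],[[0,0,0],[0,0,0.004],0.0],[[0,0,0],[0,0,0.002],0.0]])

```text
t: 11.12
tcp_pos: [0.6132, -0.0486, 0.1186]
tcp_rot: [-3.14, 0.036, -0.069]
contact_force: [-3.2, 0.8, -2.9]
finger_gap: 0.246
gripper_force: 62.5
```

```bash
python3 -c "
from h import *
cake(hi=.12)"
```

```text
cake top 576 mean [ 0.7414 -0.0469  0.0745] slope deg [-5.2 -0.4] [array([738.4, -46.7]), array([ 75. , 109.6]), np.float64(23.0)]
cake side 569 mean [ 0.7241 -0.038   0.076 ] slope deg [-3.2 -1.9] [array([739.5, -49.8]), array([ 83.7, 132.4]), np.float64(50.1)]
```

```bash
python3 -c "
from h import *
cake(hi=.12,save=('side','c3.png'))
c=shot('top');cv2.imwrite('pics/c3t.png',cv2.resize(c['frame'][80:210,270:400,::-1],None,fx=4,fy=4))
a=cv2.imread('pics/c3.png');b=cv2.imread('pics/c3t.png');a=a[60:360,130:430];b=cv2.resize(b,(400,400));a=cv2.resize(a,(400,400));cv2.imwrite('pics/c3m.png',np.hstack([a,b]))
s=robot.get_state();print(s['torque'],s['contact_force'],Ro.from_rotvec(s['tcp_rot']).as_matrix().round(3))
"
```

```text
cake top 578 mean [ 0.7415 -0.0469  0.0744] slope deg [-4.7 -0. ] [array([739.2, -47.9]), array([ 75.4, 108.8]), np.float64(22.1)]
cake side 571 mean [ 0.7235 -0.0379  0.0758] slope deg [-3.  -1.9] [array([729.6, -41.5]), array([ 83.8, 105.7]), np.float64(50.1)]
[-0.07024998  1.36664348 -0.026535  ] [-4.79982972  0.82278229 -1.8364932 ] [[ 0.999 -0.023  0.044]
 [-0.023 -1.    -0.   ]
 [ 0.044 -0.001 -0.999]]
```

View pics/c3m.png

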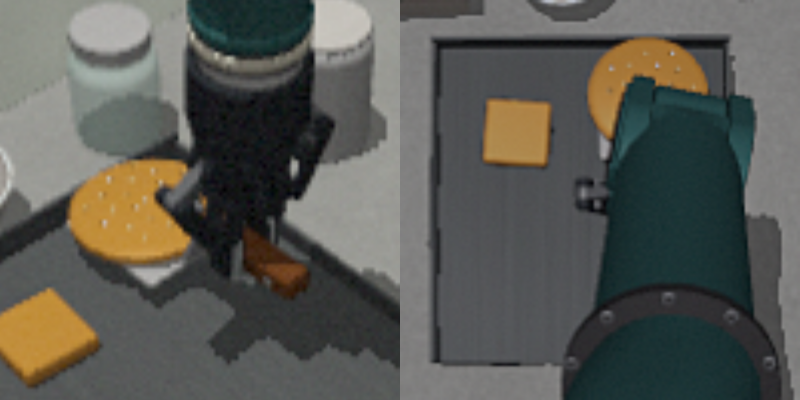

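The left half shows the cake raised on the blade but leaning nose-down, with its front at the guard; the blade corner shows at (155,270). The lifter has turned a few degrees in the grip, so I back off the guard and pitch up.

Request:
arm_command(deltas=[[[0,0,0],[-0.001,0,0],0.0],[[0,0,0],[-0.002,0,0.001],0.0],[[0,-0.5,0],[-0.003,0,0.002],0.0],[[0,-1,0],[-0.003,0,0.003],0.0],[[0,-1,0],[-0.003,0,0.003],0.0],[[0,-1,0],[-0.002,0,0.003],0.0],[[0,-0.5,0],[-0.001,0,0.002],0.0],[[0,0,0],[0,0,0],0.0]])

```text
t: 12.03
tcp_pos: [0.5976, -0.0491, 0.1325]
tcp_rot: [-3.135, 0.037, -0.18]
contact_force: [0.2, 1.0, -2.6]
finger_gap: 0.245
gripper_force: 62.7
```

```bash
python3 -c "
from h import *
cake(hi=.12)
blade()
s=robot.get_state();print(s['torque'])"
```

```text
cake top 1029 mean [ 0.7177 -0.054   0.0985] slope deg [-0.8 -0.2] [array([725.1, -52.6]), array([108.7, 109.3]), np.float64(6.5)]
cake side 690 mean [ 0.7128 -0.0422  0.0979] slope deg [ 0.9 -1.9] [array([718.9, -41.8]), array([ 98.6, 105.2]), np.float64(44.3)]
top 918 slope deg x,y [-6.5  -0.25] top z at x=.1075: -0.0463 std 0.0022 [array([115.4,  -0.3]), array([98.9, 94.9]), np.float64(89.8)] xmax 0.1598 y mean -0.0011
side 597 slope deg x,y [-6.01 -1.05] top z at x=.1075: -0.0462 std 0.0016 [array([116.3,   5.8]), array([ 86.3, 104.7]), np.float64(35.5)] xmax 0.1583 y mean 0.0062
tcp [ 0.5984 -0.0489  0.1322] fx [ 0.993 -0.023  0.114] fz [-0.114 -0.     0.993] t 12.1333 [ 0.70943512 -0.14744618 -2.84511963]
[-0.02002925  0.38810938 -0.07211718]
```

Request:
arm_command(deltas=[[[0,0,0],[0,0,0.002],0.0],[[0,-0.5,0],[0,0,0.004],0.0],[[0,-0.5,0],[-0.001,0,0.006],0.0],[[0,-0.5,0],[-0.002,0,0.007],0.0],[[0,-0.5,0],[-0.002,0,0.007],0.0],[[0,0,0],[-0.002,0,0.007],0.0],[[0,0,0],[-0.002,0,0.007],0.0],[[0,0,0],[-0.001,0,0.006],0.0],[[0,0,0],[0,0,0.004],0.0],[[0,0,0],[0,0,0.002],0.0]])

```text
t: 13.07
tcp_pos: [0.5887, -0.0489, 0.1849]
tcp_rot: [-3.131, 0.036, -0.235]
contact_force: [0.3, -0.1, -2.5]
finger_gap: 0.244
gripper_force: 62.7
```

```bash
python3 -c "
from h import *
cake(hi=.2)
s=robot.get_state();print(s['tcp_pos'],s['torque'],Ro.from_rotvec(s['tcp_rot']).as_matrix()[:,0])"
```

```text
cake top 1251 mean [ 0.7061 -0.0541  0.1548] slope deg [1.1 0.9] [array([709.1, -65. ]), array([107., 132.]), np.float64(21.2)]
cake side 771 mean [ 0.7036 -0.0425  0.1545] slope deg [ 4.  -1.6] [array([708.3, -45.8]), array([ 93.2, 105.2]), np.float64(39.4)]
[ 0.58867603 -0.04883365  0.18431596] [-0.05936519  0.42157556 -0.01121174] [ 0.98859393 -0.02302974  0.14883435]
```

Request:
arm_command(deltas=[[[0,0,1],[-0.001,0.003,0],0.0],[[0,0,2],[-0.003,0.007,0],0.0],[[0,0,3],[-0.004,0.011,0],0.0],[[0,0,3],[-0.004,0.011,0],0.0],[[0,0,3],[-0.004,0.011,0],0.0],[[0,0,3],[-0.004,0.011,0],0.0],[[0,0,3],[-0.004,0.011,0],0.0],[[0,0,3],[-0.004,0.011,0],0.0],[[0,0,3],[-0.004,0.011,0],0.0],[[0,0,3],[-0.004,0.011,0],0.0]])

```text
t: 14.0
tcp_pos: [0.5515, 0.0502, 0.1835]
tcp_rot: [-3.018, -0.696, -0.222]
contact_force: [0.6, -0.9, -2.7]
finger_gap: 0.245
gripper_force: 62.7
```

Request:
arm_command(deltas=[[[0,0,3],[-0.004,0.011,0],0.0],[[0,0,3],[-0.004,0.011,0],0.0],[[0,0,3],[-0.004,0.011,0],0.0],[[0,0,3],[-0.004,0.011,0],0.0],[[0,0,3],[-0.004,0.011,0],0.0],[[0,0,3],[-0.004,0.011,0],0.0],[[0,0,3],[-0.004,0.011,0],0.0],[[0,0,3],[-0.004,0.011,0],0.0],[[0,0,3],[-0.004,0.011,0],0.0],[[0,0,3],[-0.004,0.011,0],0.0]])

```text
t: 14.83
tcp_pos: [0.5119, 0.1602, 0.1838]
tcp_rot: [-2.705, -1.437, -0.199]
contact_force: [-0.5, -0.7, -3.1]
finger_gap: 0.245
gripper_force: 62.7
```

Request:
arm_command(deltas=[[[0,0,3],[-0.004,0.011,0],0.0],[[0,0,3],[-0.004,0.011,0],0.0],[[0,0,3],[-0.003,0.011,0],0.0],[[0,0,3],[-0.003,0.011,0],0.0],[[0,0,3],[-0.003,0.011,0],0.0],[[0,0,2],[-0.002,0.008,0],0.0],[[0,0,1],[-0.001,0.005,0],0.0],[[0,0,1],[0,0.002,0],0.0],[[0,0,0],[0,0,0],0.0]])

```text
t: 15.58
tcp_pos: [0.4924, 0.2296, 0.1838]
tcp_rot: [-2.419, -1.848, -0.177]
contact_force: [-1.0, 0.7, -3.2]
finger_gap: 0.242
gripper_force: 62.7
```

```bash
python3 -c "
from h import *
cake(hi=.2,lo=.1,save=('side','c4.png'))
s=robot.get_state();print(s['t'],s['tcp_pos'],s['torque'],Ro.from_rotvec(s['tcp_rot']).as_matrix()[:,0])"
```

```text
cake top 1003 mean [0.5286 0.3471 0.1542] slope deg [0.7 1.9] [array([528.9, 346.3]), array([ 93.1, 106.7]), np.float64(74.4)]
cake side 1984 mean [0.5217 0.3415 0.1528] slope deg [1.9 2. ] [array([525.6, 340.1]), array([107.7, 107. ]), np.float64(47.8)]
15.6833 [0.49243549 0.22847562 0.18369384] [-0.41761079  0.10577398  0.04859261] [0.26260304 0.95360425 0.14723644]
```

View pics/c4.png

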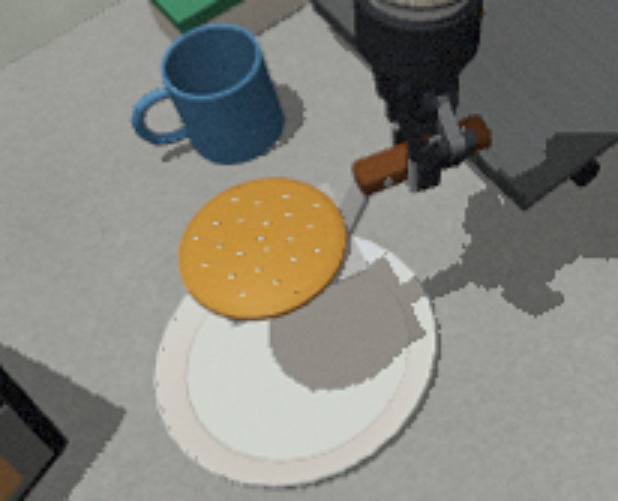

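The crop shows the cake at (262,247) lying level on the blade over the plate, with the handle held at (420,155). Next I lower it and tip it nose-down, staying below the slip angle.

Request:
arm_command(deltas=[[[0,0,0],[0.0,0.001,-0.002],0.0],[[0,0,0],[0.001,0.002,-0.005],0.0],[[0,0,0],[0.001,0.003,-0.008],0.0],[[0,0,0],[0,0.002,-0.009],0.0],[[0,0,0],[0,0,-0.009],0.0],[[0,0,0],[0,0,-0.008],0.0],[[0,0,0],[0,0,-0.005],0.0],[[0,0,0],[0,0,-0.003],0.0],[[0,0,0],[0,0,-0.001],0.0]])

```text
t: 16.43
tcp_pos: [0.4938, 0.2368, 0.1329]
tcp_rot: [-2.42, -1.846, -0.174]
contact_force: [-1.2, -0.1, -3.7]
finger_gap: 0.244
gripper_force: 62.7
```

Request:
arm_command(deltas=[[[-0.48,0.13,0],[0,0.0005,-0.001],0.0],[[-0.96,0.26,0],[0,0.001,-0.003],0.0],[[-0.96,0.26,0],[0,0.001,-0.004],0.0],[[-0.96,0.26,0],[0.001,0.001,-0.005],0.0],[[-0.96,0.26,0],[0,0.001,-0.005],0.0],[[-0.96,0.26,0],[0.001,0.001,-0.005],0.0],[[-0.96,0.26,0],[0,0.001,-0.004],0.0],[[-0.96,0.26,0],[0.001,0.001,-0.003],0.0],[[-0.48,0.13,0],[0,0.001,-0.001],0.0],[[0,0,0],[0,0,0],0.0]])

```text
t: 17.27
tcp_pos: [0.4973, 0.2468, 0.1024]
tcp_rot: [-2.49, -1.902, -0.009]
contact_force: [0.3, -0.8, -2.2]
finger_gap: 0.243
gripper_force: 62.6
```

```bash
python3 -c "
from h import *
cake(hi=.2,lo=.02)
s=robot.get_state();print(s['t'],s['tcp_pos'],s['torque'],s['contact_force'],Ro.from_rotvec(s['tcp_rot']).as_matrix()[:,0])"
```

```text
cake top 438 mean [0.6957 0.0663 0.0554] slope deg [-1.6  1.3] [array([698.3,  66.1]), array([59.4, 63. ]), np.float64(84.1)]
cake side 1719 mean [0.5253 0.3523 0.0563] slope deg [-0.5 -5.4] [array([528.3, 350.9]), array([107.8, 106.2]), np.float64(72.8)]
17.3667 [0.49720261 0.24578367 0.10278773] [-0.23864224  0.06108338  0.02731571] [-0.04318034  0.36169214 -2.23377656] [0.26418079 0.96442821 0.00931373]
```

Request:
arm_command(deltas=[[[-0.48,0.13,0],[0,0,-0.001],0.0],[[-0.48,0.13,0],[0,0.0005,-0.003],0.0],[[-0.48,0.13,0],[0,0.0005,-0.004],0.0],[[-0.48,0.13,0],[0,0.0005,-0.004],0.0],[[0,0,0],[0,0,-0.003],0.0],[[0,0,0],[0,0,-0.002],0.0],[[0,0,0],[0,0,0],0.0]])

```text
t: 17.95
tcp_pos: [0.4968, 0.2469, 0.0851]
tcp_rot: [2.487, 1.897, -0.036]
contact_force: [0.9, -0.8, -2.3]
finger_gap: 0.242
gripper_force: 62.7
```

Request:
arm_command(deltas=[[[0,0,0],[0,0,-0.0015],0.0],[[0,0,0],[0,0,0],0.0]])

```text
t: 18.12
tcp_pos: [0.4971, 0.2469, 0.0841]
tcp_rot: [2.488, 1.897, -0.035]
contact_force: [0.4, 0.2, -2.0]
finger_gap: 0.243
gripper_force: 62.7
```

Request:
arm_command(deltas=[[[0,0,0],[0,0,-0.0015],0.0],[[0,0,0],[0,0,0],0.0]])

```text
t: 18.28
tcp_pos: [0.4972, 0.247, 0.0827]
tcp_rot: [2.488, 1.897, -0.034]
contact_force: [0.4, 1.0, -2.5]
finger_gap: 0.241
gripper_force: 62.7
```

```bash
python3 -c "
from h import *
cake(hi=.05,lo=.012)
s=robot.get_state();print(s['t'],s['tcp_pos'],s['torque'],s['contact_force'],Ro.from_rotvec(s['tcp_rot']).as_matrix()[:,0])"
```

```text
cake top 816 mean [0.3429 0.1045 0.0155] slope deg [ 0.  -0.1] [array([347.5, 103.9]), array([103.6,  91.8]), np.float64(88.6)]
cake side 1653 mean [0.5249 0.3511 0.0327] slope deg [-0.9 -7.2] [array([528.7, 350.1]), array([107. , 106.1]), np.float64(1.2)]
18.3833 [0.49725653 0.24701222 0.08283948] [-0.17476028  0.07963492  0.05886934] [ 0.83114574 -0.15806148 -3.73277283] [ 0.26456906  0.96403534 -0.02527991]
```

Request:
arm_command(deltas=[[[0,0,0],[0,0,-0.002],0.0],[[0,0,0],[0,0,-0.002],0.0],[[-0.96,0.26,0],[0,0,0.001],0.0],[[-0.96,0.26,0],[0,0,0.0025],0.0],[[-0.96,0.26,0],[0,0,0.0025],0.0],[[-0.96,0.26,0],[0,0,0.0025],0.0],[[0,0,0],[0,0,0],0.0]])

```text
t: 18.97
tcp_pos: [0.4978, 0.2489, 0.0879]
tcp_rot: [2.45, 1.872, -0.116]
contact_force: [0.3, 1.0, -2.1]
finger_gap: 0.247
gripper_force: 62.7
```

```bash
python3 -c "
from h import *
cake(hi=.05,lo=.012)
s=robot.get_state();print(s['t'],s['tcp_pos'],s['torque'],s['contact_force'],Ro.from_rotvec(s['tcp_rot']).as_matrix()[:,0])"
```

```text
cake top 754 mean [0.3424 0.1062 0.0154] slope deg [-0.3  0.2] [array([347.1, 102.7]), array([ 93.3, 106.7]), np.float64(0.4)]
cake side 1623 mean [0.5241 0.349  0.0305] slope deg [ -1.9 -11. ] [array([528.4, 348.3]), array([106.7, 105.9]), np.float64(41.8)]
19.0667 [0.49735015 0.24779485 0.08752622] [-0.02207701  0.0296706  -0.02979078] [ 0.56441909  0.15176806 -2.75012008] [ 0.26250228  0.96032448 -0.09417772]
```

Request:
arm_command(deltas=[[[-1.5,0.4,0],[0,-0.001,0.004],0.0],[[-1.93,0.53,0],[-0.001,-0.003,0.005],0.0],[[-1.93,0.53,0],[-0.001,-0.005,0.005],0.0],[[-1.93,0.53,0],[-0.002,-0.006,0.005],0.0],[[-0.96,0.26,0],[-0.002,-0.007,0.003],0.0],[[0,0,0],[-0.002,-0.007,0],0.0],[[0,0,0],[-0.001,-0.003,0],0.0],[[0,0,0],[0,0,0],0.0]])

```text
t: 19.73
tcp_pos: [0.4874, 0.2128, 0.1092]
tcp_rot: [2.372, 1.805, -0.296]
contact_force: [-0.2, -0.9, -2.4]
finger_gap: 0.24
gripper_force: 62.7
```

```bash
python3 -c "
from h import *
cake(hi=.05,lo=.012,save=('side','c5.png'))
s=robot.get_state();print(s['t'],s['tcp_pos'],s['torque'],s['contact_force'],Ro.from_rotvec(s['tcp_rot']).as_matrix()[:,0])"
```

```text
cake top 736 mean [0.3423 0.1049 0.0154] slope deg [-0.4  0.3] [array([346. , 102.5]), array([106.4,  89. ]), np.float64(88.4)]
cake side 1623 mean [0.5237 0.3471 0.0287] slope deg [ -1.9 -10.7] [array([528.3, 346.4]), array([105.4, 108.3]), np.float64(88.5)]
19.8333 [0.48798138 0.21423012 0.10917492] [ 0.15538354 -0.06693734 -0.02921127] [ 0.9145256  -0.08512254 -2.18730382] [ 0.25775548  0.93546225 -0.24181084]
```

View pics/c5.png

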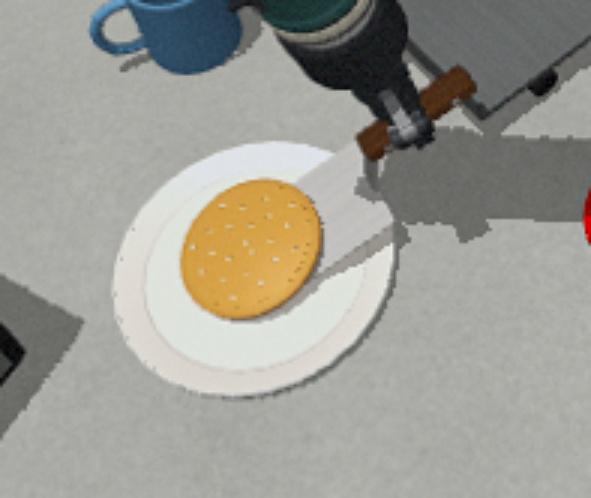

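The cake at (252,248) sits centrally on the plate with its front edge down, and the blade is withdrawing to the upper right at (350,200). I keep pulling straight back.

Request:
arm_command(deltas=[[[0,0,0],[-0.001,-0.003,0],0.0],[[0,0,0],[-0.001,-0.005,0],0.0],[[0,0,0],[-0.002,-0.007,0],0.0],[[0,0,0],[-0.002,-0.007,0],0.0],[[0,0,0],[-0.002,-0.007,0],0.0],[[0,0,0],[-0.002,-0.007,0],0.0],[[0,0,0],[-0.002,-0.007,0],0.0],[[0,0,0],[-0.002,-0.007,0],0.0],[[0,0,0],[-0.002,-0.006,0],0.0],[[0,0,0],[-0.001,-0.003,0],0.0]])

```text
t: 20.67
tcp_pos: [0.4707, 0.1547, 0.1094]
tcp_rot: [2.372, 1.806, -0.294]
contact_force: [-0.1, 0.1, -1.1]
finger_gap: 0.238
gripper_force: 62.7
```

```bash
python3 -c "
from h import *
cake(hi=.05,lo=.012)
s=robot.get_state();print(s['t'],s['tcp_pos'],s['torque'],s['contact_force'],Ro.from_rotvec(s['tcp_rot']).as_matrix()[:,0])"
```

```text
cake top 808 mean [0.3435 0.106  0.0155] slope deg [-0.2  0.2] [array([347.5, 105.3]), array([100.7,  91.9]), np.float64(88.6)]
cake side 1610 mean [0.5238 0.3464 0.0198] slope deg [ 1.1 -0.4] [array([526.5, 345.1]), array([105.9, 107.6]), np.float64(56.7)]
20.7667 [0.47092807 0.15526188 0.10938896] [ 0.22277865 -0.06990929  0.02426052] [-0.32005376 -0.43509105 -1.73093421] [ 0.25752774  0.93546422 -0.24204577]
```

Request:
arm_command(deltas=[[[0,0,0],[0,-0.002,0.004],0.0],[[0,0,0],[0,-0.003,0.01],0.0],[[0,0,0],[0,-0.003,0.012],0.0],[[1.98,-0.54,0],[0,-0.004,0.012],0.0],[[2.9,-0.8,0],[0,-0.005,0.012],0.0],[[2.9,-0.8,0],[0,-0.006,0.01],0.0],[[2.9,-0.8,0],[0,-0.008,0.005],0.0],[[2.9,-0.8,0],[0,-0.01,0],0.0],[[2.9,-0.8,0],[0,-0.012,0],0.0],[[2.9,-0.8,0],[0,-0.015,0],0.0]])

```text
t: 21.6
tcp_pos: [0.4717, 0.0883, 0.1761]
tcp_rot: [-2.441, -1.866, -0.135]
contact_force: [0.6, -0.2, -3.0]
finger_gap: 0.245
gripper_force: 62.8
```

Request:
arm_command(deltas=[[[0,0,-2.6],[-0.001,-0.018,0],0.0],[[0,0,-2.6],[-0.001,-0.022,0],0.0],[[0,0,-2.6],[-0.001,-0.024,0],0.0],[[0,0,-2.6],[-0.001,-0.024,0],0.0],[[0,0,-2.6],[-0.001,-0.024,0],0.0],[[0,0,-2.6],[-0.001,-0.024,0],0.0],[[0,0,-2.6],[-0.001,-0.024,0],0.0],[[0,0,-2.6],[-0.001,-0.024,0],0.0],[[0,0,-2.6],[-0.001,-0.024,0],0.0],[[0,0,-2.6],[-0.001,-0.024,0],0.0]])

```text
t: 22.43
tcp_pos: [0.4611, -0.1454, 0.1756]
tcp_rot: [-2.82, -1.272, -0.151]
contact_force: [0.3, 1.2, -1.9]
finger_gap: 0.242
gripper_force: 62.8
```

Request:
arm_command(deltas=[[[0,0,-2.6],[-0.001,-0.024,0],0.0],[[0,0,-2.6],[-0.001,-0.024,0],0.0],[[0,0,-2.6],[-0.001,-0.024,0],0.0],[[0,0,-2.6],[-0.001,-0.024,0],0.0],[[0,0,-2.6],[-0.001,-0.024,0],0.0],[[0,0,-2.6],[-0.001,-0.024,0],0.0],[[0,0,-2.6],[-0.001,-0.024,0],0.0],[[0,0,-2.6],[-0.001,-0.024,0],0.0],[[0,0,-2.6],[-0.001,-0.024,0],0.0],[[0,0,-2.6],[-0.001,-0.02,0],0.0]])

```text
t: 23.27
tcp_pos: [0.4508, -0.3823, 0.1757]
tcp_rot: [-3.056, -0.607, -0.164]
contact_force: [0.1, -0.2, -1.3]
finger_gap: 0.245
gripper_force: 62.8
```

```bash
python3 -c "
from h import *
cake(hi=.03,lo=.016)
blade()"
```

```text
cake top 993 mean [0.5279 0.3426 0.0212] slope deg [0.3 0.2] [array([526.9, 343.2]), array([106. , 104.8]), np.float64(88.1)]
cake side 1523 mean [0.5254 0.346  0.0201] slope deg [ 0.5 -0.4] [array([527. , 344.3]), array([106.5, 106.5]), np.float64(13.0)]
top 778 slope deg x,y [-6.19 -0.57] top z at x=.1075: -0.0610 std 0.0017 [array([105.8,   0.3]), array([79.9, 81. ]), np.float64(0.9)] xmax 0.1449 y mean 0.0006
side 451 slope deg x,y [-5.53  1.43] top z at x=.1075: -0.0619 std 0.0011 [array([107.8,   4.2]), array([82.6, 83.3]), np.float64(1.3)] xmax 0.1474 y mean 0.0059
tcp [ 0.4505 -0.3852  0.1757] fx [0.92  0.377 0.106] fz [-0.1   -0.037  0.994] t 23.3667 [-0.23145668 -0.37494384 -1.94306074]
```

Request:
arm_command(deltas=[[[0,0,0],[-0.007,-0.003,-0.005],0.0],[[0,0,0],[-0.008,-0.003,-0.012],0.0],[[0,0,0],[-0.008,-0.003,-0.017],0.0],[[0,0,0],[-0.004,-0.003,-0.019],0.0],[[0,0,0],[0,0,-0.019],0.0],[[0,0,0],[0,0,-0.016],0.0],[[0,0,0],[0,0,-0.011],0.0],[[0,0,0],[0,0,-0.006],0.0],[[0,0,0],[0,0,-0.002],0.0],[[0,0,0],[0,0,0],0.0]])

```text
t: 24.3
tcp_pos: [0.4243, -0.3915, 0.0672]
tcp_rot: [-3.053, -0.613, -0.163]
contact_force: [0.9, -0.4, -2.4]
finger_gap: 0.245
gripper_force: 62.8
```

Request:
arm_command(deltas=[[[0,0,0],[0,0,-0.0015],0.0],[[0,0,0],[0,0,0],0.0]])

```text
t: 24.47
tcp_pos: [0.4247, -0.3922, 0.0665]
tcp_rot: [-3.055, -0.613, -0.164]
contact_force: [-0.9, 0.1, -1.2]
finger_gap: 0.243
gripper_force: 62.8
```

Request:
arm_command(deltas=[[[0,0,0],[0,0,-0.001],0.0],[[0,0,0],[0,0,0],0.0]])

```text
t: 24.63
tcp_pos: [0.4244, -0.3921, 0.0653]
tcp_rot: [-3.054, -0.612, -0.163]
contact_force: [-0.9, 0.0, -1.8]
finger_gap: 0.246
gripper_force: 62.8
```

Request:
arm_command(deltas=[[[0,0,0],[0,0,-0.001],0.0],[[0,0,0],[0,0,0],0.0]])

```text
t: 24.8
tcp_pos: [0.4242, -0.3919, 0.0639]
tcp_rot: [-3.054, -0.612, -0.163]
contact_force: [-0.2, -0.9, -1.4]
finger_gap: 0.243
gripper_force: 62.8
```

Request:
arm_command(deltas=[[[0,0,0],[0,0,-0.001],0.0],[[0,0,0],[0,0,0],0.0]])

```text
t: 24.97
tcp_pos: [0.4244, -0.392, 0.063]
tcp_rot: [-3.054, -0.612, -0.163]
contact_force: [-0.5, 0.4, 0.5]
finger_gap: 0.246
gripper_force: 63.4
```

Request:
arm_command(deltas=[[[0,0,0],[0,0,-0.001],0.0],[[0,0,0],[0,0,0],0.0]])

```text
t: 25.13
tcp_pos: [0.4242, -0.3922, 0.0626]
tcp_rot: [-3.054, -0.612, -0.163]
contact_force: [-3.1, 1.4, 7.2]
finger_gap: 0.243
gripper_force: 64.2
```

Request:
arm_command(deltas=[[[0,0,0],[0,0,0.0005],0.0],[[0,0,0],[0,0,0],0.024],[[0,0,0],[0,0,0],0.028],[[0,0,0],[0,0,0],0.036],[[0,0,0],[0,0,0],0.05],[[0,0,0],[0,0,0],0.07],[[0,0,0],[0,0,0],0.085],[[0,0,0],[0,0,0],0.085],[[0,0,0],[0,0,0],0.085]])

```text
t: 25.88
tcp_pos: [0.4242, -0.3919, 0.0622]
tcp_rot: [-3.054, -0.612, -0.163]
contact_force: [0.1, -0.9, 0.7]
finger_gap: 0.992
gripper_force: 0.0
```

Request:
arm_command(deltas=[[[0,0,0],[0,0,0.005],0.085],[[0,0,0],[-0.001,0,0.012],0.085],[[0,0,0],[-0.001,0,0.018],0.085],[[0,0,0],[-0.002,-0.001,0.02],0.085],[[0,0,0],[-0.002,-0.001,0.02],0.085],[[0,0,0],[-0.002,-0.001,0.02],0.085],[[0,0,0],[0,-0.02,0.02],0.085],[[0,0,0],[0,-0.03,0.01],0.085],[[0,0,0],[0,-0.03,0],0.085],[[0,0,0],[0,-0.02,0],0.085]])

```text
t: 26.72
tcp_pos: [0.4162, -0.4987, 0.1904]
tcp_rot: [-3.06, -0.611, -0.166]
contact_force: [-0.7, -0.5, 0.4]
finger_gap: 0.995
gripper_force: 0.0
```

```bash
python3 -c "
from h import *
cake(hi=.03,lo=.016)
for n in('top','side'):
    c=shot(n,n+'9.png');P,r,C=cloud(c);X,Y,Z=P[...,0],P[...,1],P[...,2]
    hs=cv2.cvtColor(c['frame'],cv2.COLOR_RGB2HSV)
    m=(X>.46)&(X<.6)&(Y>-.44)&(Y<-.28)&(hs[...,1]<50)&(Z>.008)&(Z<.03)&(hs[...,2]>115)
    q=P[m];g=q-q.mean(0);k,*_=np.linalg.lstsq(np.c_[g[:,:2],np.ones(len(g))],g[:,2],rcond=None)
    print('blade',n,len(q),q.mean(0).round(4),np.degrees(k[:2]).round(1))
    m=(X>.35)&(X<.5)&(Y>-.46)&(Y<-.33)&(Z>.055)&(Z<.08)
    if m.sum()>20:
        q=P[m];g=q-q.mean(0);k,*_=np.linalg.lstsq(np.c_[g[:,:2],np.ones(len(g))],g[:,2],rcond=None); print('handle',len(q),q.mean(0).round(4),np.degrees(k[:2]).round(1))
    m=(X>.4)&(X<.65)&(Y>.2)&(Y<.5)&(hs[...,1]<40)&(Z>.004)&(Z<.02)&(hs[...,2]>140); print('plate rect',cv2.minAreaRect((P[m][:,:2]*1000).astype(np.float32)))
"
```

```text
cake top 986 mean [0.5281 0.3426 0.0211] slope deg [-0.   0.2] [array([528.3, 343.2]), array([106.3, 102.2]), np.float64(88.4)]
cake side 1522 mean [0.525  0.3461 0.0202] slope deg [ 0.5 -0.2] [array([527. , 345.6]), array([106. , 105.8]), np.float64(83.5)]
blade top 849 [ 0.5214 -0.351   0.0137] [-0.   0.3]
handle 295 [ 0.4208 -0.3912  0.0648] [ 2.1 -5. ]
plate rect ((523.079833984375, 347.00262451171875), (205.13470458984375, 207.46560668945312), 51.493202209472656)
blade side 552 [ 0.5216 -0.3495  0.0137] [ 0.2 -0. ]
handle 236 [ 0.4222 -0.3891  0.0635] [  6.2 -14.4]
plate rect ((528.0408935546875, 341.1929931640625), (216.98989868164062, 264.1315002441406), 0.09829885512590408)
```

View pics/side9.png

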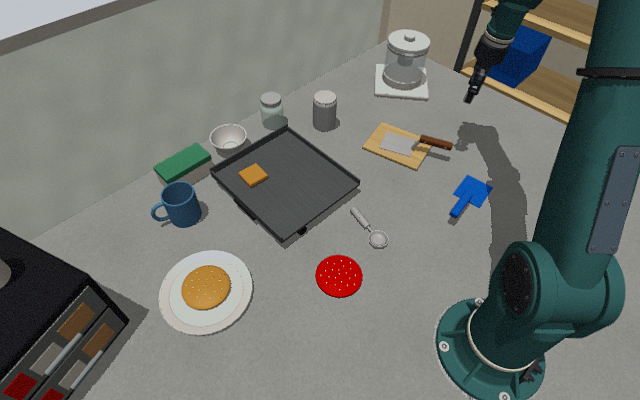

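The cake lies flat in the middle of the plate at (206,288), and the lifter's blade is flat on the board at (398,143). Everything else is in place, so I hand the job in.

```bash
python3 -c "
from station import robot
print(robot.job_done())"
```

```text
the job is handed in; nothing more can be done
None
```

The job is handed in, verdict not shown: by the last camera measurements the cake lies flat about 5 mm from the plate's centre, the lifter's blade lies flat on the board, and nothing else appears to have moved.

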